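# Tare the dial scale with the empty tube carrier

## Robot

A 6-joint arm with a two-finger parallel gripper is mounted at the origin on the work surface. World frame = base frame: x ahead of the robot, y to its left, z up, the work surface at z = 0. Lengths are in m, angles in degrees, forces in N, time in s.
With the tool pointing down it reaches from about 0.3 to 0.75 m from the base axis. Payload 8.5 kg.
Tool frame: the origin (TCP) lies on the centre line of the jaws, within the pads' length; the fingertips stand 8 mm ahead of it and the grasp point (between the pads) lies 11 mm behind it; z points along the fingers, y is the direction in which the jaws open and shut (so a half turn about z gives the same grasp; the last joint's range is limited). The gripper opens to 85 mm and grips with 20 to 120 N. Pads are 22 mm wide; open, the fingers measure 114 mm over their backs; the gripper's body (76 mm by 85 mm) begins 54 mm behind the grasp point. The pads swing forward as they close: fully open they stand 13 mm farther back than shut.
Start: joints at [51.033, 21.807, 74.336, -0, 83.858, -12.336], TCP at [0.247, 0.492, 0.239] pointing down, gripper open.
Joint ranges: [-178.18, 178.18], [-50.72, 133.34], [12.68, 142.11], [-81.47, 261.47], [9.98, 163.14], [-165.26, 165.26]. Speed limits (degrees/s): [136.94, 136.94, 180, 180, 180, 180].

## Interface

Orientations are given as [roll, pitch, yaw] about the fixed x, y, z axes, in that order (R = Rz(yaw) Ry(pitch) Rx(roll)).
In Python, from cell import ctrl, vision, sign_off gives the robot as it stands.
- The arm moves only by the tool play_rows, never from a script. Its argument "targets" is a list of rows, each an object of numbers: "tx", "ty", "tz": the shift along the tool's x, y, z in m; "twist": the turn about the tool's z in degrees. A call has exactly 8 rows; each row shifts and turns the pose as measured when the row begins, along the tool's axes as they then stand; what a row does not reach is not made up. A row lasts 1/8 s, in which the tool goes at most 62.5 mm and 10.7 degrees, less where a joint would pass 70% of its speed; a pose out of reach is approached as far as the arm can. A call is refused whole if a number of a shift passes 0.0625 or a number of a turn 10.7, either way. A call with a gripper value outside its range is refused whole. "jaw" is the gripper's target within -1 to 1 (fully open at 1, half-way at 0, shut at -1), set as the call begins (left out, the last holds). The fingers move at their own pace and stop on an object; "grip_force" is the grip in N (left out, the last holds). Time passes only in rows, so rows that do not move let the fingers close, or fill a call up. It gives the time, the measured TCP pose, the force and the opening at its end, in the units of the state.
- ctrl.observe(): the state, without advancing time (a new reading comes with each control period).
- vision.read_camera(name): name is "scene" or "top" or "wrist"; returns the picture (400x640x3 uint8, red, green, blue); there is no depth.
- vision.camera_info(name): a dict with "fx", "fy", "cx", "cy" (pixels), "T" (4x4, takes a point from camera to world coordinates). Camera axes: x right, y up, looking along -z (the intrinsics and any distortion apply to the point x, -y, -z); pixel columns grow to the right and rows downward; lengths in m; the calibration is good to about 2 mm. A picture is of the moment at which its call begins: read the wrist's pose just before it. camera_info takes no time and is no camera call; for the wrist camera it gives the pose at the moment of the call.
- sign_off(): hands the job in, once; it reports no verdict.
The state is a dict: "t": time; "qpos": joint angles; "joint_velocities": joint speeds; "joint_torque": joint torques, N m; "tcp_pos": TCP position; "tcp_rot": TCP orientation; "wrist_force": force on the tool from outside, world axes, zero at the start; "wrist_torque": the same for the moment, N m; "width": opening from 0.0 (shut) to 1.0 (fully open).
Only numpy, scipy, OpenCV 4.12 (cv2) and the standard library are available. Lean on these libraries where they do the work, as an engineer would, in place of code of your own. Each camera call takes 0.05 s, during which the arm holds its last target.

## Task

Pick up the empty tube carrier by its handle and set it down gently in the middle of the scale's pan, the right way up. Then, with the carrier resting there, turn the tare knob until the dial's zero mark lies under the needle, to within half a division, and let go. Do not knock or shift the pump bottle or the jar that stand near the carrier.

Things in the scene. Friction and masses are not known exactly. Their poses are not given: they have to be found in the camera images.
- carrier: Loose empty white tube carrier: tray 130 mm long (x), 76 wide (y), 34 high. Its handle is a straight bar above the tray's middle, along x: 130 mm long, 14 wide, from 76 to 92 mm above the underside, on a post 10 mm thick at each end (110 mm clear between them; 42 mm gap between rim and bar). Origin: centre of its underside, z up. Mass 0.17 to 0.33 kg.
- pan: The scale's weighing pan, a flat square steel plate 160 mm by 160 mm by 6 mm without a rim. Origin at the centre of its top surface, 80 mm above the counter when empty. It is sprung, and sinks 1 mm for each 100 g put on it; x and y along its edges, z up.
- scale: The dial scale, fixed to the counter but standing somewhere else each time: a grey box 190 mm (x) by 380 mm (y) by 50 mm high. Origin at the centre of its underside. The pan is centred 98 mm from it along its +y, the tare dial 98 mm along its -y, on a round housing of 164 mm diameter and 14 mm height.
- tare_grip (a point): Where to grip the tare knob: on the dial's vertical axis, 96 mm above the counter. The knob is a black bar 58 mm long (x), 15 thick (y), top 16 mm above this point, foot 20 mm below, fixed on a white graduated disc (148 mm diameter, top at 70 mm); both turn as one, either way, with a light friction of 0.06 N m, and stay where left. x points along the bar to the zero mark.
- zero_mark (a point): The disc's zero mark: a heavy black radial line in line with the knob's bar, ending in a black tab 14 mm wide that stands out past the rim. This point is on the line, 60 mm from the dial's axis. The other marks are thin lines, one every 10 degrees (10.5 mm apart here).
- needle_tip (a point): The tip of the dark needle that lies just above the disc, turning on the same axis; this point is 60 mm from the axis. The needle is moved by the load on the pan only, not by the knob; it lies at 75 mm above the counter, so keep the fingertips above 78 mm.
- needle (a joint): Angle of the needle, rad, clockwise seen from above: 0 (pointing along the scale's +x) with an empty pan, and 3.14 more for each kg on the pan; it settles in under a second.
- bezel (a joint): Angle of the tare knob and its disc, rad, clockwise seen from above; at 0 the zero mark lies along the scale's +x, where the needle points when the pan is empty. Stops at -2.5 and 4.0. The dial reads zero when this equals joint needle.
- pump_bottle: Bystander: loose white pump bottle, 66 mm diameter, 147 mm high, with a spout that reaches 39 mm from its axis; origin at the centre of its underside.
- jar: Bystander: loose lidded jar, 72 mm diameter, 90 mm high; origin at the centre of its underside.
Things that resemble listed ones, but are neither listed nor needed, are in the scene too. What is shaped like the carrier but orange or yellow is not meant.

How it is judged (in metres and radians):
On the way, in this order (a step that is already met when the one before it is completed fails the run):
1. the carrier stands on the middle of the pan, let go (horizontal distance between carrier and pan below 0.04 m and z of carrier in the frame of pan between -0.004 and 0.004 m and angle between carrier's own z axis and vertical below 0.1 rad and linear speed of carrier below 0.02 m/s and contact force between the fingers and carrier below 0.1 N), for 0.3 s.
2. with the carrier on the pan, the zero mark is under the needle (all of step 1 and horizontal distance between needle_tip and zero_mark below 0.005 m), for 0.2 s.
At the end, for the whole second after the job is handed in: The carrier stands upright (within 0.1 rad), released and at rest on the pan, its centre within 40 mm of the pan's centre, and the zero mark is within 5 mm (half a division) of the needle's tip, the knob at rest (all of step 2 and velocity of joint bezel between -0.05 and 0.05 rad/s); the robot touches nothing.
It fails at once if the pump bottle is shifted by more than 25 mm or tipped (distance of pump_bottle from where it was at the start of the episode above 0.025 m or angle between pump_bottle's own z axis and vertical above 0.3 rad).
It fails at once if the jar is shifted by more than 25 mm or tipped (distance of jar from where it was at the start of the episode above 0.025 m or angle between jar's own z axis and vertical above 0.3 rad).
It fails at once if the carrier is dropped or slammed on the pan (over 25 N) (contact force between carrier and pan above 25 N).
It also fails if it takes over 54 s, if anything falls off the work surface, if the arm or the gripper's body presses on something with over 40 N, if the wrist force passes 120 N, or if a joint passes its speed limit or range.

## Working session

There is one attempt and no reset: what is moved stays moved. The work goes in short steps, Python scripts to look and compute and a tool call to move; the robot and the scene stay as the last step left them, time stands still between calls to the robot, and variables do not carry over. Pictures are saved under pics/ and viewed, and the job is handed in when it is done.

Besides the shell and the picture viewer there is one more tool, called after ">>>" as a command line: name --argument value ..., lists and objects as JSON in quotes. play_rows: Moves the arm, as the interface text tells. Its arguments: {"type":"object","properties":{"targets":{"type":"array","items":{"type":"object","properties":{"tx":{"type":"number"},"ty":{"type":"number"},"tz":{"type":"number"},"twist":{"type":"number"}}}},"jaw":{"type":"number"},"grip_force":{"type":"number"}},"required":["targets"]}

```bash
mkdir -p pics; ls; python3 - <<'E'
from cell import ctrl, vision
import cv2
s=ctrl.observe(); print(s)
for n in ["scene","top","wrist"]:
    i=vision.camera_info(n); print(n,i)
    im=vision.read_camera(n); cv2.imwrite(f"pics/{n}0.png",im[:,:,::-1])
E
```

```text
pics
{'t': 0.0, 'qpos': array([ 5.10340591e+01,  2.18432205e+01,  7.43852170e+01, -8.16063673e-04,
        8.38576289e+01, -1.23376999e+01]), 'joint_velocities': array([ 0.06189611, -0.00638083,  0.06392032,  0.01401004, -0.08397349,
       -0.02118215]), 'joint_torque': array([ 5.86534916e-04, -4.48462486e+01, -2.31283629e+01, -1.68725187e-04,
        4.70430823e-03,  2.83305462e-05]), 'tcp_pos': array([0.24635211, 0.49143048, 0.23868814]), 'tcp_rot': array([-1.79915748e+02, -1.75975778e-02,  1.53371834e+02]), 'wrist_force': array([0.97206782, 0.40543122, 0.61918656]), 'wrist_torque': array([-0.05411913, -0.0275479 , -0.02055289]), 'width': 0.9978476433911414}
scene {'fx': 415.5529125617954, 'fy': 415.5529125617954, 'cx': 321.94908693108897, 'cy': 197.00609679033008, 'T': array([[ 0.87174218, -0.24440827,  0.42465299,  0.86326093],
       [ 0.48963449,  0.46637837, -0.7367152 , -0.66264745],
       [-0.01798968,  0.85015047,  0.52623242,  0.61712132],
       [ 0.        ,  0.        ,  0.        ,  1.        ]])}
top {'fx': 375.21596727882064, 'fy': 375.21596727882064, 'cx': 314.7528692051051, 'cy': 198.97495212228583, 'T': array([[ 0.01221857,  0.99771411, -0.06646246,  0.39936882],
       [-0.99985338,  0.01139322, -0.01278315,  0.05009728],
       [-0.0119967 ,  0.06660891,  0.99770704,  1.20551411],
       [ 0.        ,  0.        ,  0.        ,  1.        ]])}
wrist {'fx': 307.61004335875833, 'fy': 307.61004335875833, 'cx': 314.52365277835486, 'cy': 200.44516801340822, 'T': array([[ 0.44863176, -0.8589283 , -0.24692452,  0.18392839],
       [ 0.89371465,  0.43057456,  0.12601461,  0.52260437],
       [-0.0019181 , -0.27721421,  0.96080622,  0.37289283],
       [ 0.        ,  0.        ,  0.        ,  1.        ]])}
```

View pics/scene0.png

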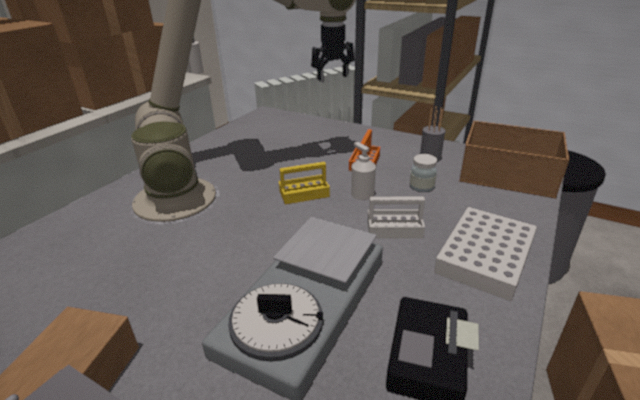

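View pics/top0.png

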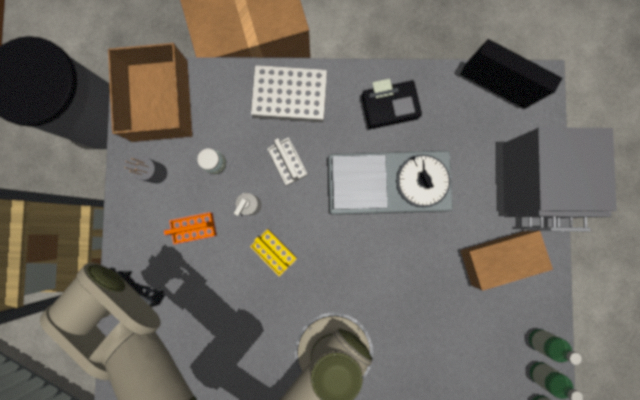

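View pics/wrist0.png

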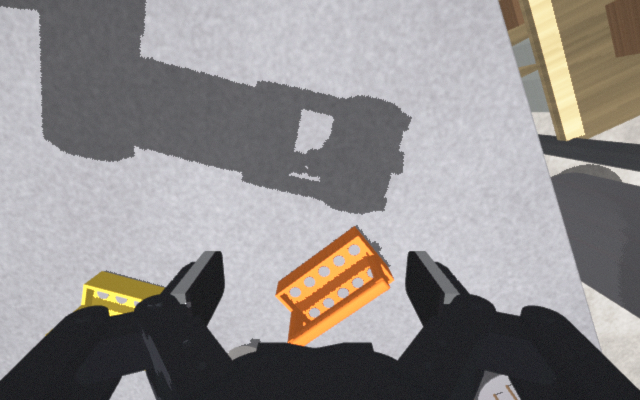

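The top view shows the white carrier at about (287,160), bottle (246,204), jar (211,160) and scale (390,182), with the pan to its left and the dial to its right. I'll enlarge these areas.

```bash
python3 - <<'E'
import cv2
im=cv2.imread("pics/top0.png")
c=im[120:225,190:320]; cv2.imwrite("pics/c1.png",cv2.resize(c,None,fx=6,fy=5.7,interpolation=cv2.INTER_CUBIC) if 0 else cv2.resize(c,(780,630))[:600])
c=im[140:225,320:460]; cv2.imwrite("pics/c2.png",cv2.resize(c,(700,425),interpolation=cv2.INTER_CUBIC))
im=cv2.imread("pics/scene0.png")
c=im[180:250,340:450]; cv2.imwrite("pics/c3.png",cv2.resize(c,(770,490),interpolation=cv2.INTER_CUBIC))
c=im[210:390,200:400]; cv2.imwrite("pics/c4.png",cv2.resize(c,(600,540),interpolation=cv2.INTER_CUBIC))
E
```

```text
(no output)
```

View pics/c1.png

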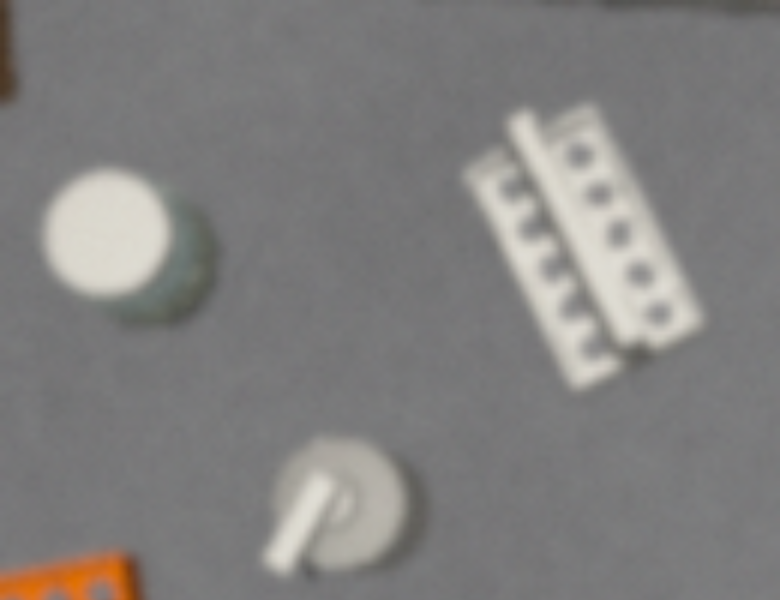

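View pics/c2.png

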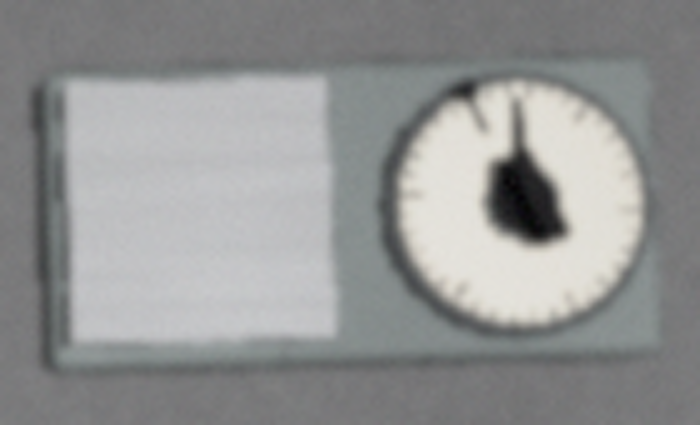

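View pics/c3.png

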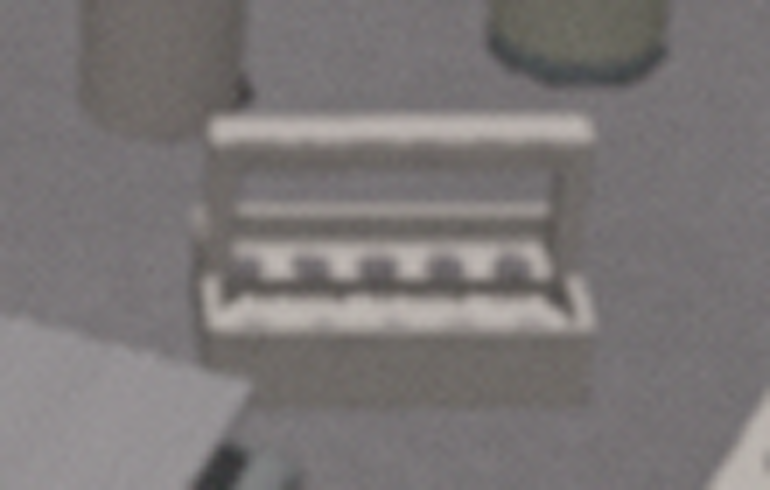

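View pics/c4.png

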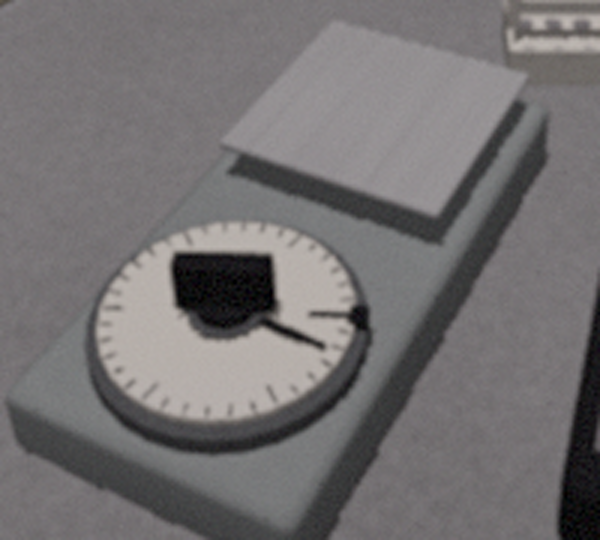

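```bash
cat > h.py <<'E'
import numpy as np
from cell import ctrl, vision
def P(n,u,v,z,i=None):
    i=i or vision.camera_info(n); T=i['T']
    d=T[:3,:3]@np.array([(u-i['cx'])/i['fx'],-(v-i['cy'])/i['fy'],-1])
    o=T[:3,3]; return o+d*(z-o[2])/d[2]
def proj(n,p,i=None):
    i=i or vision.camera_info(n); T=i['T']
    q=T[:3,:3].T@(np.array(p)-T[:3,3])
    return i['cx']-i['fx']*q[0]/q[2], i['cy']+i['fy']*q[1]/q[2]
E
python3 - <<'E'
from h import *
np.set_printoptions(precision=4,suppress=True)
c1=lambda x,y,z:P("top",190+x/6,120+y/6,z)
c2=lambda x,y,z:P("top",320+x/5,140+y/5,z)
c3=lambda x,y,z:P("scene",340+x/7,180+y/7,z)
c4=lambda x,y,z:P("scene",200+x/3,210+y/3,z)
a,b=c1(522,113,.092),c1(630,345,.092);print("bar top",a,b,(a+b)/2,np.linalg.norm(a-b),np.degrees(np.arctan2(*(b-a)[1::-1])))
a,b=c3(212,128,.092),c3(592,128,.092);print("bar scene",a,b,(a+b)/2,np.linalg.norm(a-b),np.degrees(np.arctan2(*(b-a)[1::-1])))
tr=[c1(*p,.034) for p in [(465,172),(597,105),(703,322),(578,390)]];print("tray",np.mean(tr,0),[np.linalg.norm(tr[i]-tr[i-1]) for i in range(4)])
pc=[c2(*p,.08) for p in [(65,80),(325,77),(335,335),(70,340)]];print("pan",pc,np.mean(pc,0),[np.linalg.norm(pc[i]-pc[i-1]) for i in range(4)])
pc=[c4(*p,.08) for p in [(338,20),(528,74),(436,217),(222,148)]];print("pan scene",np.mean(pc,0),[np.linalg.norm(pc[i]-pc[i-1]) for i in range(4)], np.degrees([np.arctan2(*(pc[i]-pc[i-1])[1::-1]) for i in range(4)]))
print("dial",c2(522,203,.07),c4(228,320,.07))
print("zero",c2(465,90,.07),c4(362,318,.07),"needle",c2(518,100,.075),c4(324,346,.075))
print("bottle",c1(343,503,.13),"base r",c1(343,503,0.10), "jar",c1(107,233,.09))
E
```

```text
bar top [0.6537 0.1802 0.092 ] [0.5372 0.1242 0.092 ] [0.5954 0.1522 0.092 ] 0.12929821924587065 -154.30396289703026
bar scene [0.5443 0.1209 0.092 ] [0.6578 0.1804 0.092 ] [0.6011 0.1507 0.092 ] 0.12820033871795605 27.668436448551475
tray [0.596  0.1522 0.034 ] [np.float64(0.13026836988760235), np.float64(0.07806208654085581), np.float64(0.12831254434286868), np.float64(0.07451207073153983)]
pan [array([0.6054, 0.0109, 0.08  ]), array([ 0.6088, -0.1462,  0.08  ]), array([ 0.4527, -0.1522,  0.08  ]), array([0.4479, 0.0064, 0.08  ])] [ 0.5287 -0.0703  0.08  ] [np.float64(0.15757025506727435), np.float64(0.15713659918090572), np.float64(0.15617429383298856), np.float64(0.15870298955047568)]
pan scene [ 0.5336 -0.074   0.08  ] [np.float64(0.16492914361500333), np.float64(0.15410816414190395), np.float64(0.1609236834777957), np.float64(0.1538941201564724)] [  92.6938    1.7259  -87.3768 -176.7841]
dial [ 0.5347 -0.2672  0.07  ] [ 0.5426 -0.2726  0.07  ]
zero [ 0.6035 -0.2331  0.07  ] [ 0.6092 -0.2349  0.07  ] needle [ 0.5968 -0.2638  0.075 ] [ 0.603  -0.2663  0.075 ]
bottle [0.4548 0.2581 0.13  ] base r [0.4563 0.2639 0.1   ] jar [0.5912 0.3879 0.09  ]
```

```bash
cat >> h.py <<'E'
from scipy.spatial.transform import Rotation as Ro
def plan(pos,yaw,n):
    s=ctrl.observe(); p0=s['tcp_pos']; r=Ro.from_euler('xyz',s['tcp_rot'],degrees=True)
    y0=s['tcp_rot'][2]; dy=(yaw-y0+180)%360-180
    d=(np.array(pos)-p0)/n
    print("t",s['t'],"p",p0.round(4),"rot",s['tcp_rot'].round(2),"F",s['wrist_force'].round(2),"w",round(s['width'],3),"q",s['qpos'].round(1),"dyaw",round(dy,2))
    for k in range(n):
        R=Ro.from_euler('xyz',[180,0,y0+dy*k/n],degrees=True)
        print((R.inv().apply(d)).round(4).tolist(), round(-dy/n,2))
E
python3 -c "
from h import *
plan([.597,.152,.22],206.5,8)"
```

```text
t 0.15 p [0.2464 0.4915 0.2389] rot [-1.7994e+02 -1.0000e-02  1.5337e+02] F [0.35 0.32 0.11] w 0.999 q [ 51.   21.8  74.4  -0.   83.9 -12.3] dyaw 53.13
[-0.0582, -0.0183, 0.0024] -6.64
[-0.0557, -0.0249, 0.0024] -6.64
[-0.0524, -0.0312, 0.0024] -6.64
[-0.0485, -0.037, 0.0024] -6.64
[-0.0439, -0.0424, 0.0024] -6.64
[-0.0387, -0.0472, 0.0024] -6.64
[-0.033, -0.0513, 0.0024] -6.64
[-0.0268, -0.0548, 0.0024] -6.64
```

>>> play_rows --targets '[{"tx": -0.058,"ty": -0.018,"tz": 0.002,"twist": -6.6},{"tx": -0.056,"ty": -0.025,"tz": 0.002,"twist": -6.6},{"tx": -0.052,"ty": -0.031,"tz": 0.002,"twist": -6.6},{"tx": -0.048,"ty": -0.037,"tz": 0.002,"twist": -6.6},{"tx": -0.044,"ty": -0.042,"tz": 0.002,"twist": -6.6},{"tx": -0.039,"ty": -0.047,"tz": 0.002,"twist": -6.6},{"tx": -0.033,"ty": -0.051,"tz": 0.002,"twist": -6.6},{"tx": -0.027,"ty": -0.055,"tz": 0.002,"twist": -6.6}]' --jaw 1

```text
t: 1.15
tcp_pos: [0.6072, 0.1511, 0.2207]
tcp_rot: [179.9, -0.2, -151.7]
wrist_force: [-0.3, 1.7, 0.0]
width: 1.0
```

```bash
python3 - <<'E'
from h import *
import cv2
plan([.597,.152,.2],206.5,8)
i=vision.camera_info("wrist"); im=vision.read_camera("wrist"); cv2.imwrite("pics/w1.png",im[:,:,::-1]); np.save("w1.npy",i,allow_pickle=True)
E
```

```text
t 1.15 p [0.6072 0.1511 0.2207] rot [ 1.7994e+02 -1.7000e-01 -1.5169e+02] F [-0.26  1.66  0.01] w 1.0 q [   3.2   30.3   63.1   -0.    86.8 -115.2] dyaw -1.81
[0.0011, 0.0007, 0.0026] 0.23
[0.0011, 0.0007, 0.0026] 0.23
[0.0011, 0.0007, 0.0026] 0.23
[0.0011, 0.0007, 0.0026] 0.23
[0.0011, 0.0007, 0.0026] 0.23
[0.0011, 0.0007, 0.0026] 0.23
[0.0011, 0.0007, 0.0026] 0.23
[0.0011, 0.0007, 0.0026] 0.23
```

View pics/w1.png

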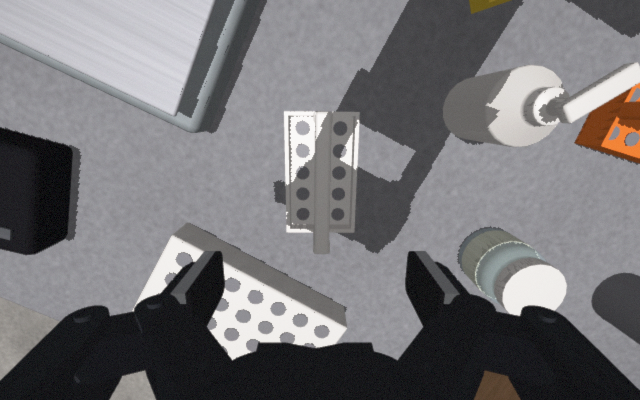

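```bash
python3 - <<'E'
from h import *
import cv2
np.set_printoptions(precision=4,suppress=True)
im=cv2.imread("pics/w1.png"); cv2.imwrite("pics/w1c.png",cv2.resize(im[95:270,260:380],(480,700),interpolation=cv2.INTER_CUBIC)[:600]) 
i=np.load("w1.npy",allow_pickle=True).item(); print(i['T'])
cv2.imwrite("pics/w1d.png",cv2.resize(im[95:265,270:375],(370,600),interpolation=cv2.INTER_CUBIC))
E
```

```text
[[-0.4739 -0.8469 -0.2411  0.546 ]
 [ 0.8806 -0.4556 -0.1305  0.1172]
 [ 0.0006 -0.2741  0.9617  0.355 ]
 [ 0.      0.      0.      1.    ]]
```

View pics/w1d.png

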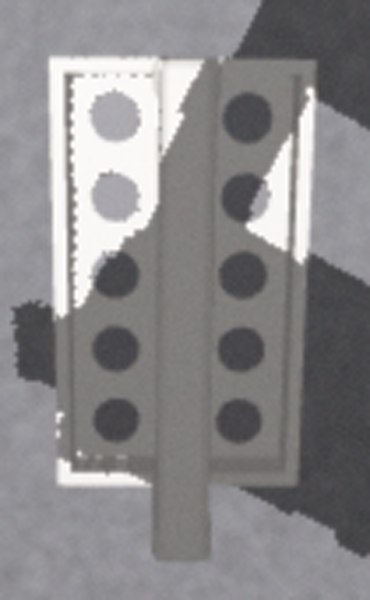

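```bash
python3 - <<'E'
from h import *
np.set_printoptions(precision=4,suppress=True)
i=np.load("w1.npy",allow_pickle=True).item()
f=lambda x,y,z:P("wrist",270+x/3.524,95+y/3.529,z,i)
a,b=f(188,57,.092),f(182,560,.092)
print(a,b,(a+b)/2,np.linalg.norm(a-b),np.degrees(np.arctan2(*(b-a)[1::-1])))
t=[f(*p,.034) for p in [(49,57),(317,62),(298,486),(58,486)]]; print(np.mean(t,0),[np.linalg.norm(t[k]-t[k-1]) for k in range(4)],np.degrees(np.arctan2(*(t[2]-t[1])[1::-1])),np.degrees(np.arctan2(*(t[3]-t[0])[1::-1])))
m=(a+b)/2
plan([*m[:2],.073],180+26.5,8)
# pan corner seen at (192,118)?
print(P("wrist",181,116,.08,i))
E
```

```text
[0.5413 0.1231 0.092 ] [0.6543 0.1833 0.092 ] [0.5978 0.1532 0.092 ] 0.12802010510996265 28.025034956416995
[0.599 0.154 0.034] [np.float64(0.13058493231610452), np.float64(0.07628804622721187), np.float64(0.1292399858719917), np.float64(0.07618294915416589)] 27.93274502025915 27.97714897160792
t 1.2 p [0.6115 0.1454 0.2193] rot [-179.91   -0.18 -151.67] F [-0.43 -5.38 -1.96] w 1.002 q [   2.7   30.7   62.7   -0.2   86.8 -115.7] dyaw -1.83
[0.001, 0.0017, 0.0183] 0.23
[0.0011, 0.0017, 0.0183] 0.23
[0.0011, 0.0017, 0.0183] 0.23
[0.0011, 0.0017, 0.0183] 0.23
[0.0011, 0.0016, 0.0183] 0.23
[0.0011, 0.0016, 0.0183] 0.23
[0.0011, 0.0016, 0.0183] 0.23
[0.0011, 0.0016, 0.0183] 0.23
[0.6028 0.0173 0.08  ]
```

>>> play_rows --targets '[{"tx": 0.004,"ty": 0.006,"tz": 0.02,"twist": 0},{"tx": 0.004,"ty": 0.006,"tz": 0.02},{"tz": 0.02},{"tz": 0.02},{"tz": 0.015},{},{},{}]'

```text
invalid input
```

```bash
python3 - <<'E'
from h import *
import cv2
np.set_printoptions(precision=4,suppress=True)
plan([.5985,.1535,.073],208,1)
i=vision.camera_info("wrist"); im=vision.read_camera("wrist"); cv2.imwrite("pics/w2.png",im[:,:,::-1]); np.save("w2.npy",i,allow_pickle=True)
E
```

```text
t 1.2 p [0.6115 0.1454 0.2193] rot [-179.91   -0.18 -151.67] F [-0.43 -5.38 -1.96] w 1.002 q [   2.7   30.7   62.7   -0.2   86.8 -115.7] dyaw -0.33
[0.0077, 0.0133, 0.1463] 0.33
```

View pics/w2.png

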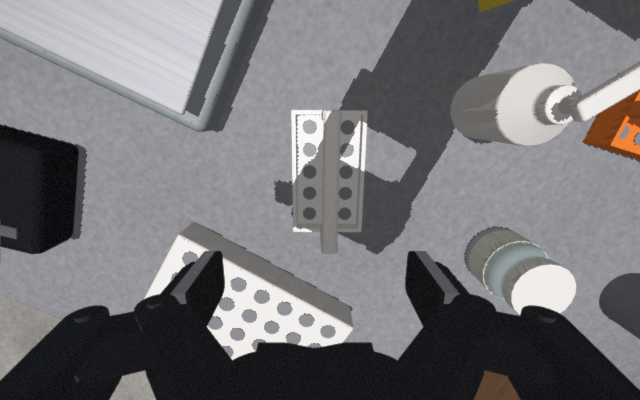

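All four keys are needed in every row, so I'm sending the same move again with them filled in.

>>> play_rows --targets '[{"tx": 0.004,"ty": 0.006,"tz": 0.02,"twist": 0},{"tx": 0.004,"ty": 0.006,"tz": 0.02,"twist": 0},{"tx": 0,"ty": 0,"tz": 0.02,"twist": 0},{"tx": 0,"ty": 0,"tz": 0.02,"twist": 0},{"tx": 0,"ty": 0,"tz": 0.015,"twist": 0},{"tx": 0,"ty": 0,"tz": 0,"twist": 0},{"tx": 0,"ty": 0,"tz": 0,"twist": 0},{"tx": 0,"ty": 0,"tz": 0,"twist": 0}]'

```text
t: 2.25
tcp_pos: [0.5952, 0.1556, 0.1214]
tcp_rot: [179.9, -0.3, -152.2]
wrist_force: [0.4, -0.2, -0.4]
width: 1.0
```

```bash
python3 - <<'E'
from h import *
import cv2
np.set_printoptions(precision=4,suppress=True)
plan([.5985,.1535,.073],208,1)
i=vision.camera_info("wrist"); im=vision.read_camera("wrist"); cv2.imwrite("pics/w3.png",im[:,:,::-1]); np.save("w3.npy",i,allow_pickle=True)
E
```

```text
t 2.25 p [0.5952 0.1556 0.1214] rot [ 179.95   -0.25 -152.23] F [ 0.35 -0.17 -0.44] w 1.0 q [   3.7   34.1   73.4   -0.1   72.7 -114.1] dyaw 0.23
[-0.002, -0.0034, 0.0484] -0.23
```

View pics/w3.png

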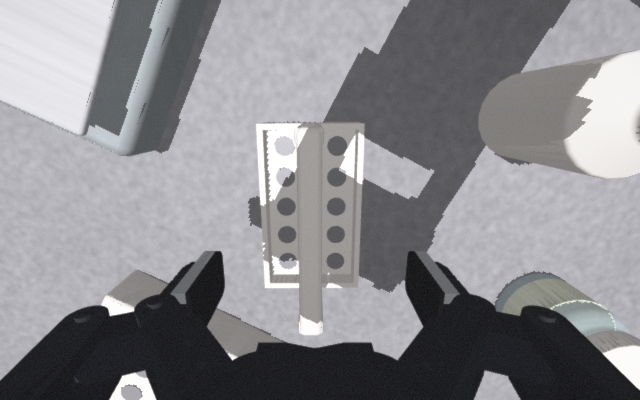

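```bash
python3 - <<'E'
from h import *
np.set_printoptions(precision=4,suppress=True)
i=np.load("w3.npy",allow_pickle=True).item()
f=lambda x,y,z:P("wrist",x,y,z,i)
a,b=f(310.5,123,.092),f(311,333,.092)
print(a,b,(a+b)/2,np.linalg.norm(a-b),np.degrees(np.arctan2(*(b-a)[1::-1])))
t=[f(*p,.034) for p in [(257,123),(364,123),(357,288),(265,288)]]; print(np.mean(t,0),[np.linalg.norm(t[k]-t[k-1]) for k in range(4)])
m=(a+b)/2; plan([*m[:2],.073],208,5)
E
```

```text
[0.5391 0.1228 0.092 ] [0.6528 0.1825 0.092 ] [0.5959 0.1527 0.092 ] 0.12844126665669336 27.68356461901779
[0.5987 0.1534 0.034 ] [np.float64(0.13047878993016082), np.float64(0.07484152758480161), np.float64(0.1305032863176194), np.float64(0.07499560870892234)]
t 2.3 p [0.5952 0.1555 0.1215] rot [ 179.95   -0.24 -152.23] F [0.77 0.77 0.34] w 1.001 q [   3.7   34.1   73.4   -0.1   72.7 -114.1] dyaw 0.23
[0.0001, -0.0006, 0.0097] -0.05
[0.0001, -0.0006, 0.0097] -0.05
[0.0001, -0.0006, 0.0097] -0.05
[0.0001, -0.0006, 0.0097] -0.05
[0.0001, -0.0006, 0.0097] -0.05
```

>>> play_rows --targets '[{"tx": -0.001,"ty": -0.003,"tz": 0.01,"twist": 0},{"tx": 0,"ty": 0,"tz": 0.01,"twist": 0},{"tx": 0,"ty": 0,"tz": 0.01,"twist": 0},{"tx": 0,"ty": 0,"tz": 0.01,"twist": 0},{"tx": 0,"ty": 0,"tz": 0.007,"twist": 0},{"tx": 0,"ty": 0,"tz": 0,"twist": 0},{"tx": 0,"ty": 0,"tz": 0,"twist": 0},{"tx": 0,"ty": 0,"tz": 0,"twist": 0}]'

```text
t: 3.3
tcp_pos: [0.5976, 0.1531, 0.0713]
tcp_rot: [180.0, -0.2, -152.2]
wrist_force: [0.2, -0.8, -0.0]
width: 1.001
```

>>> play_rows --targets '[{"tx": 0,"ty": 0,"tz": 0,"twist": 0},{"tx": 0,"ty": 0,"tz": 0,"twist": 0},{"tx": 0,"ty": 0,"tz": 0,"twist": 0},{"tx": 0,"ty": 0,"tz": 0,"twist": 0},{"tx": 0,"ty": 0,"tz": 0,"twist": 0},{"tx": 0,"ty": 0,"tz": 0,"twist": 0},{"tx": 0,"ty": 0,"tz": 0,"twist": 0},{"tx": 0,"ty": 0,"tz": 0,"twist": 0}]' --jaw -1 --grip_force 40

```text
t: 4.3
tcp_pos: [0.5978, 0.1533, 0.0719]
tcp_rot: [180.0, -0.2, -152.2]
wrist_force: [-0.1, -0.4, -0.2]
width: 0.156
```

```bash
python3 - <<'E'
from h import *
plan([.5975,.153,.073],208,1)
E
```

```text
t 4.3 p [0.5978 0.1533 0.0719] rot [ 1.7997e+02 -1.6000e-01 -1.5223e+02] F [-0.06 -0.36 -0.22] w 0.156 q [   3.4   37.4   76.2   -0.    66.5 -114.3] dyaw 0.23
[0.0004, -0.0002, -0.0011] -0.23
```

>>> play_rows --targets '[{"tx": 0,"ty": 0,"tz": -0.006,"twist": 0},{"tx": 0,"ty": 0,"tz": -0.012,"twist": 0},{"tx": 0,"ty": 0,"tz": -0.018,"twist": 0},{"tx": 0,"ty": 0,"tz": -0.02,"twist": 0},{"tx": 0,"ty": 0,"tz": -0.02,"twist": 0},{"tx": 0,"ty": 0,"tz": -0.02,"twist": 0},{"tx": 0,"ty": 0,"tz": -0.012,"twist": 0},{"tx": 0,"ty": 0,"tz": -0.006,"twist": 0}]'

```text
t: 5.3
tcp_pos: [0.5975, 0.153, 0.1927]
tcp_rot: [180.0, -0.2, -152.2]
wrist_force: [-0.6, 0.1, -2.4]
width: 0.155
```

```bash
python3 - <<'E'
from h import *
import cv2
plan([.531,-.072,.2],208,6)
for n in ["scene","wrist"]:
  im=vision.read_camera(n); cv2.imwrite(f"pics/{n}4.png",im[:,:,::-1])
E
```

```text
t 5.3 p [0.5975 0.153  0.1927] rot [ 179.98   -0.2  -152.24] F [-0.56  0.12 -2.38] w 0.155 q [ 3.400e+00  3.060e+01  6.730e+01 -1.000e-01  8.230e+01 -1.143e+02] dyaw 0.24
[0.0273, -0.028, -0.0012] -0.04
[0.0273, -0.028, -0.0012] -0.04
[0.0273, -0.028, -0.0012] -0.04
[0.0273, -0.028, -0.0012] -0.04
[0.0274, -0.028, -0.0012] -0.04
[0.0274, -0.0279, -0.0012] -0.04
```

View pics/scene4.png

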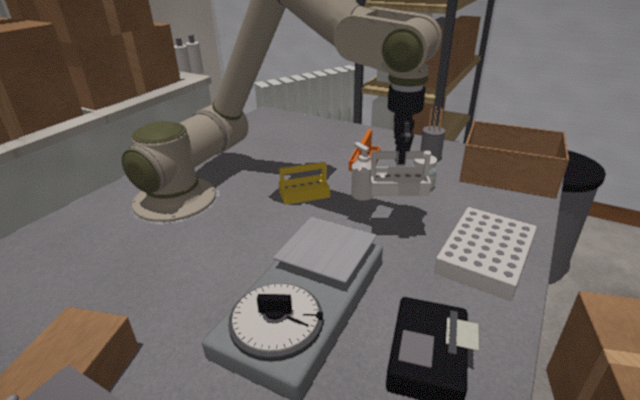

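View pics/wrist4.png

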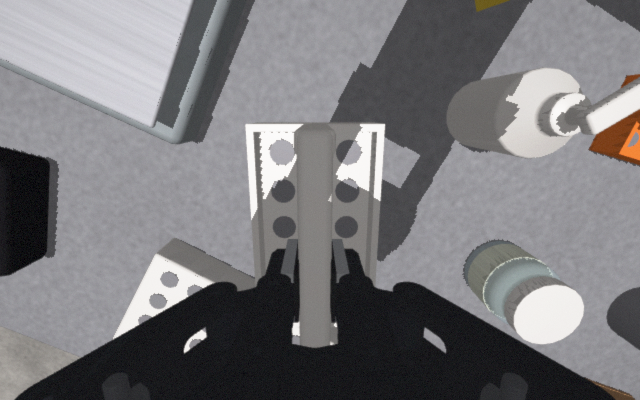

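The carrier is held level, and the bottle and jar haven't moved. Next I move over the pan.

>>> play_rows --targets '[{"tx": 0.014,"ty": -0.014,"tz": 0,"twist": 0},{"tx": 0.027,"ty": -0.028,"tz": 0,"twist": 0},{"tx": 0.027,"ty": -0.028,"tz": 0,"twist": 0},{"tx": 0.027,"ty": -0.028,"tz": 0,"twist": 0},{"tx": 0.027,"ty": -0.028,"tz": 0,"twist": 0},{"tx": 0.021,"ty": -0.021,"tz": 0,"twist": 0},{"tx": 0.014,"ty": -0.014,"tz": 0,"twist": 0},{"tx": 0.007,"ty": -0.007,"tz": 0,"twist": 0}]'

```text
t: 6.4
tcp_pos: [0.5231, -0.084, 0.1879]
tcp_rot: [179.7, -0.7, -152.4]
wrist_force: [0.7, 0.8, -2.6]
width: 0.156
```

```bash
python3 - <<'E'
from h import *
import cv2
plan([.531,-.072,.160],208,1)
for n in ["scene","wrist","top"]:
  i=vision.camera_info(n);im=vision.read_camera(n); cv2.imwrite(f"pics/{n}5.png",im[:,:,::-1]); np.save(n+"5.npy",i,allow_pickle=True)
plan([.531,-.072,.160],208,1)
E
```

```text
t 6.4 p [ 0.5231 -0.084   0.1879] rot [ 179.69   -0.73 -152.35] F [ 0.7   0.84 -2.58] w 0.156 q [ -21.8   22.6   82.    -0.4   76.  -139.3] dyaw 0.35
[-0.0126, 0.0069, 0.0279] -0.35
t 6.55 p [ 0.5238 -0.0827  0.1881] rot [ 179.7   -0.7 -152.3] F [ 0.07  0.51 -1.67] w 0.157 q [ -21.6   22.7   82.    -0.3   76.1 -139.2] dyaw 0.3
[-0.0114, 0.0061, 0.0281] -0.3
```

View pics/scene5.png

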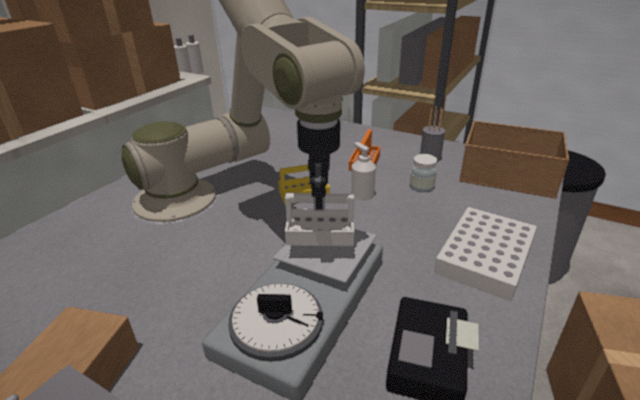

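View pics/wrist5.png

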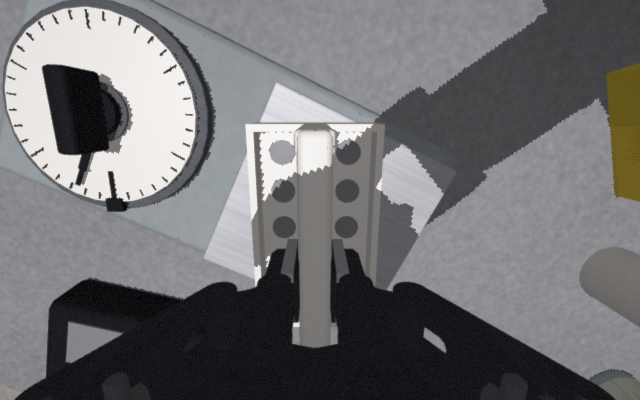

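```bash
python3 - <<'E'
from h import *
np.set_printoptions(precision=4,suppress=True)
i=np.load("wrist5.npy",allow_pickle=True).item()
f=lambda x,y,z:P("wrist",x,y,z,i)
A,B,C=f(277,84,.08),f(205,258,.08),f(455,173,.08)
print(A,B,C,"pan",(B+C)/2,np.linalg.norm(A-B),np.linalg.norm(A-C),np.degrees(np.arctan2(*(B-A)[1::-1])),np.degrees(np.arctan2(*(C-A)[1::-1])))
# disc ellipse extremes approx
import cv2
im=cv2.imread("pics/wrist5.png"); 
cv2.imwrite("pics/w5c.png",cv2.resize(im[0:270,0:300],(600,540),interpolation=cv2.INTER_CUBIC))
cv2.imwrite("pics/w5d.png",cv2.resize(im[60:280,180:480],(780,572),interpolation=cv2.INTER_CUBIC))
E
```

```text
[ 0.4549 -0.1519  0.08  ] [ 0.6106 -0.1456  0.08  ] [0.4492 0.0035 0.08  ] pan [ 0.5299 -0.071   0.08  ] 0.1557769884789869 0.15547809720744357 2.326213921943553 92.12197268898987
```

View pics/w5c.png

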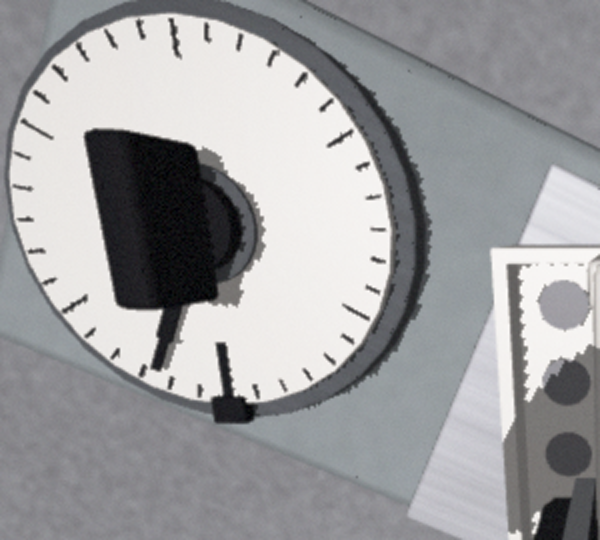

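View pics/w5d.png

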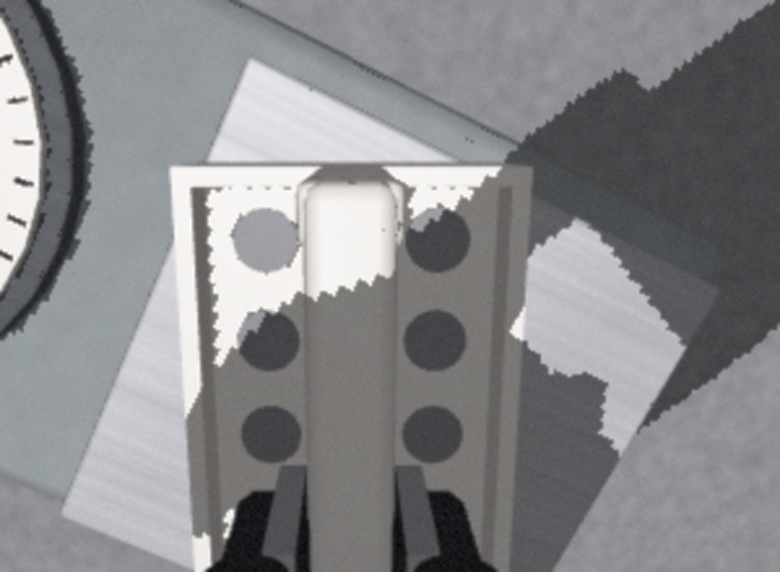

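>>> play_rows --targets '[{"tx": -0.004,"ty": 0.002,"tz": 0.002,"twist": 0},{"tx": -0.005,"ty": 0.003,"tz": 0.006,"twist": 0},{"tx": -0.003,"ty": 0.002,"tz": 0.006,"twist": 0},{"tx": 0,"ty": 0,"tz": 0.006,"twist": 0},{"tx": 0,"ty": 0,"tz": 0.005,"twist": 0},{"tx": 0,"ty": 0,"tz": 0.003,"twist": 0},{"tx": 0,"ty": 0,"tz": 0,"twist": 0},{"tx": 0,"ty": 0,"tz": 0,"twist": 0}]'

```text
t: 7.55
tcp_pos: [0.5315, -0.0679, 0.1574]
tcp_rot: [179.6, -0.7, -152.1]
wrist_force: [-0.7, -0.6, -1.6]
width: 0.156
```

```bash
python3 - <<'E'
from h import *
plan([.531,-.071,.151],208,1)
E
```

```text
t 7.55 p [ 0.5315 -0.0679  0.1574] rot [ 179.65   -0.72 -152.11] F [-0.7  -0.57 -1.6 ] w 0.156 q [ -19.8   25.    83.7   -0.3   72.1 -137.6] dyaw 0.11
[0.0019, -0.0025, 0.0064] -0.11
```

>>> play_rows --targets '[{"tx": 0.001,"ty": -0.001,"tz": 0.001,"twist": 0},{"tx": 0.001,"ty": -0.001,"tz": 0.001,"twist": 0},{"tx": 0,"ty": 0,"tz": 0.001,"twist": 0},{"tx": 0,"ty": 0,"tz": 0.001,"twist": 0},{"tx": 0,"ty": 0,"tz": 0.001,"twist": 0},{"tx": 0,"ty": 0,"tz": 0.001,"twist": 0},{"tx": 0,"ty": 0,"tz": 0,"twist": 0},{"tx": 0,"ty": 0,"tz": 0,"twist": 0}]'

```text
t: 8.55
tcp_pos: [0.5307, -0.071, 0.1516]
tcp_rot: [179.7, -0.7, -152.1]
wrist_force: [-0.7, -0.1, -1.3]
width: 0.155
```

```bash
python3 - <<'E'
from h import *
import cv2
plan([.531,-.071,.151],208,1)
for n in ["scene","wrist"]:
  i=vision.camera_info(n);im=vision.read_camera(n); cv2.imwrite(f"pics/{n}6.png",im[:,:,::-1]); np.save(n+"6.npy",i,allow_pickle=True)
im=cv2.imread("pics/wrist6.png"); cv2.imwrite("pics/w6.png",cv2.resize(im[0:300,0:400],(800,600)))
im=cv2.imread("pics/scene6.png"); cv2.imwrite("pics/s6.png",cv2.resize(im[180:380,190:400],(630,600),interpolation=cv2.INTER_CUBIC))
E
```

```text
t 8.55 p [ 0.5307 -0.071   0.1516] rot [ 179.69   -0.69 -152.12] F [-0.66 -0.08 -1.28] w 0.155 q [ -20.1   25.3   84.3   -0.3   71.1 -137.9] dyaw 0.12
[-0.0003, -0.0002, 0.0006] -0.12
```

View pics/s6.png

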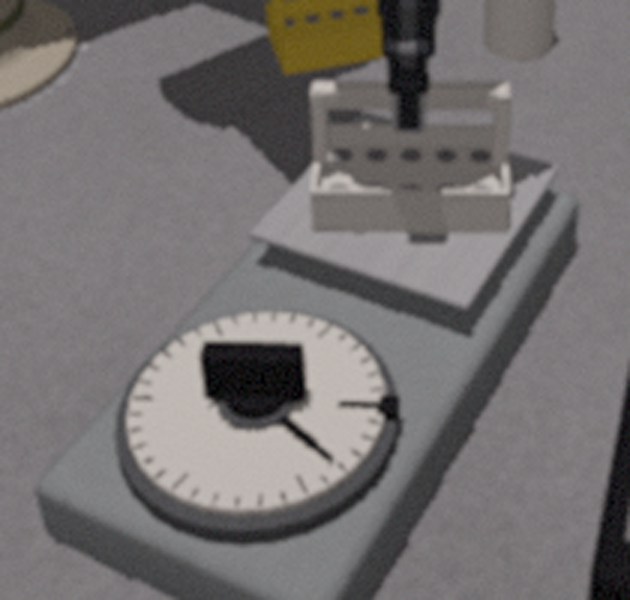

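View pics/w6.png

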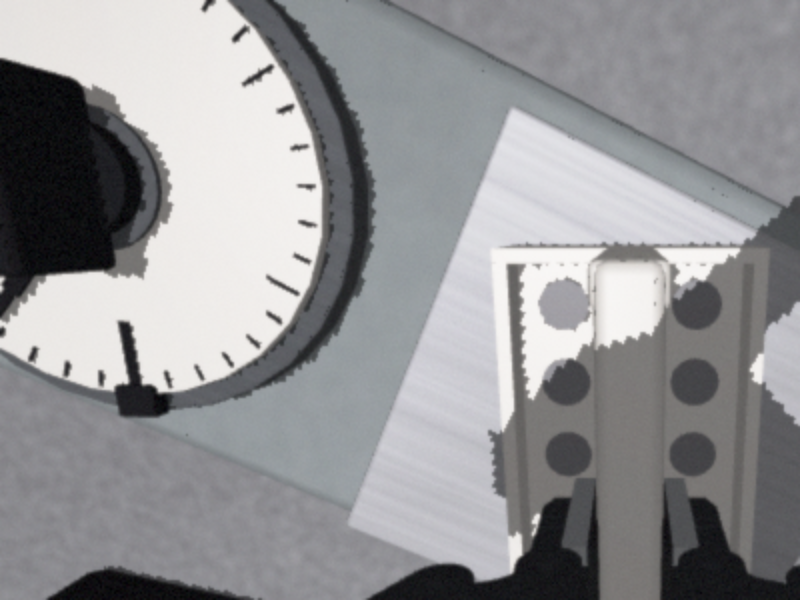

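The needle has moved and the wrist force has dropped, so the carrier is touching the pan. I'll lower slightly more and open.

>>> play_rows --targets '[{"tx": 0,"ty": 0,"tz": 0.001,"twist": 0},{"tx": 0,"ty": 0,"tz": 0.001,"twist": 0},{"tx": 0,"ty": 0,"tz": 0,"twist": 0},{"tx": 0,"ty": 0,"tz": 0,"twist": 0},{"tx": 0,"ty": 0,"tz": 0,"twist": 0},{"tx": 0,"ty": 0,"tz": 0,"twist": 0},{"tx": 0,"ty": 0,"tz": 0,"twist": 0},{"tx": 0,"ty": 0,"tz": 0,"twist": 0}]'

```text
t: 9.65
tcp_pos: [0.5306, -0.071, 0.1499]
tcp_rot: [179.7, -0.7, -152.1]
wrist_force: [-1.9, -0.1, 0.6]
width: 0.157
```

>>> play_rows --targets '[{"tx": 0,"ty": 0,"tz": 0,"twist": 0},{"tx": 0,"ty": 0,"tz": 0,"twist": 0},{"tx": 0,"ty": 0,"tz": 0,"twist": 0},{"tx": 0,"ty": 0,"tz": 0,"twist": 0},{"tx": 0,"ty": 0,"tz": 0,"twist": 0},{"tx": 0,"ty": 0,"tz": 0,"twist": 0},{"tx": 0,"ty": 0,"tz": 0,"twist": 0},{"tx": 0,"ty": 0,"tz": 0,"twist": 0}]' --jaw 1

```text
t: 10.65
tcp_pos: [0.5311, -0.0711, 0.1501]
tcp_rot: [179.8, -0.6, -152.1]
wrist_force: [-0.1, 0.7, -0.7]
width: 1.004
```

>>> play_rows --targets '[{"tx": 0,"ty": 0,"tz": -0.006,"twist": 0},{"tx": 0,"ty": 0,"tz": -0.012,"twist": 0},{"tx": 0,"ty": 0,"tz": -0.015,"twist": 0},{"tx": 0,"ty": 0,"tz": -0.015,"twist": 0},{"tx": 0,"ty": 0,"tz": -0.015,"twist": 0},{"tx": 0,"ty": 0,"tz": -0.015,"twist": 0},{"tx": 0,"ty": 0,"tz": -0.01,"twist": 0},{"tx": 0,"ty": 0,"tz": -0.005,"twist": 0}]'

```text
t: 11.65
tcp_pos: [0.5324, -0.071, 0.2512]
tcp_rot: [179.9, -0.5, -152.1]
wrist_force: [-0.7, 0.1, 0.0]
width: 1.002
```

```bash
python3 - <<'E'
from h import *
import cv2
plan([.537,-.268,.24],208,8)
for n in ["top","wrist"]:
  i=vision.camera_info(n);im=vision.read_camera(n); cv2.imwrite(f"pics/{n}7.png",im[:,:,::-1]); np.save(n+"7.npy",i,allow_pickle=True)
im=cv2.imread("pics/top7.png"); cv2.imwrite("pics/t7.png",cv2.resize(im[140:225,320:460],(700,425),interpolation=cv2.INTER_CUBIC))
E
```

```text
t 11.65 p [ 0.5324 -0.071   0.2512] rot [ 179.94   -0.45 -152.12] F [-0.71  0.1   0.01] w 1.002 q [ -20.1   20.2   74.8   -0.3   85.3 -137.9] dyaw 0.12
[0.011, -0.022, 0.0014] -0.02
[0.011, -0.022, 0.0014] -0.02
[0.011, -0.022, 0.0014] -0.02
[0.011, -0.022, 0.0014] -0.02
[0.011, -0.022, 0.0014] -0.02
[0.011, -0.022, 0.0014] -0.02
[0.011, -0.022, 0.0014] -0.02
[0.0111, -0.022, 0.0014] -0.02
```

View pics/wrist7.png

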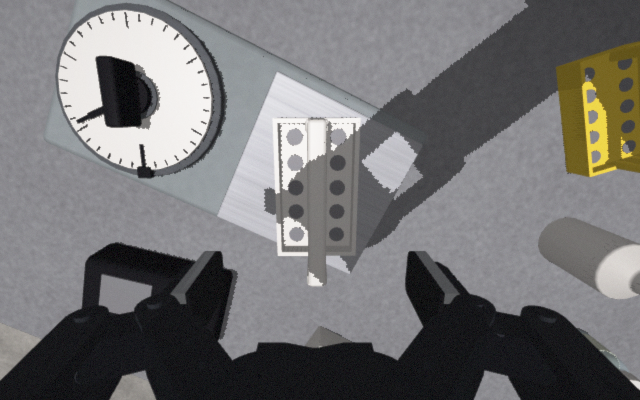

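View pics/t7.png

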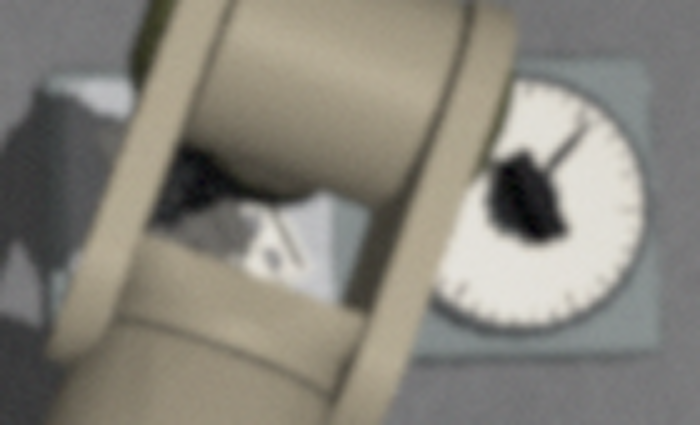

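```bash
python3 - <<'E'
import cv2
im=cv2.imread("pics/wrist7.png"); cv2.imwrite("pics/w7c.png",cv2.resize(im[0:185,45:230],(592,592),interpolation=cv2.INTER_CUBIC))
E
```

View pics/w7c.png

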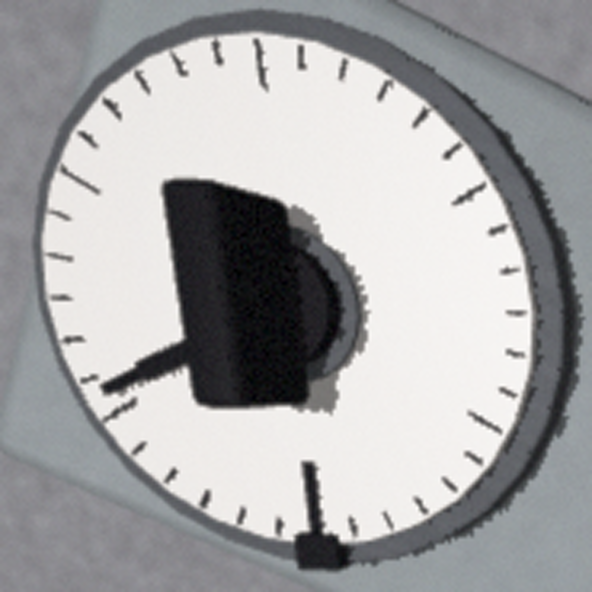

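```bash
python3 - <<'E'
from h import *
from scipy.optimize import least_squares
np.set_printoptions(precision=4,suppress=True)
i=np.load("wrist7.npy",allow_pickle=True).item()
f=lambda x,y,z:P("wrist",45+x/3.2,y/3.2,z,i)
rim=np.array([f(*p,.07)[:2] for p in [(43,240),(75,130),(270,32),(400,87),(509,200),(534,320),(490,450),(420,515),(200,515),(90,400)]])
r=least_squares(lambda c:np.hypot(*(rim-c[:2]).T)-c[2],[.537,-.268,.074]); c=r.x; print(c,r.fun)
ang=lambda p,c:np.degrees(np.arctan2(p[1]-c[1],p[0]-c[0]))
for p in [(308,463),(316,535),(322,552)]: print("zero",ang(f(*p,.07),c),f(*p,.07))
for p in [(106,389),(140,375),(170,357)]: print("needle",ang(f(*p,.075),c),f(*p,.075))
k=[f(*p,.112)[:2] for p in [(165,182),(285,212),(308,400),(200,402)]]
print("knob",k)
# knob top corners: top face
plan([c[0],c[1],.18],208,8)
E
```

```text
[ 0.537  -0.2668  0.0733] [-0.     -0.0004  0.0001 -0.0013  0.0021  0.0009 -0.0017 -0.0012  0.0022
 -0.0006]
zero 25.84413629737193 [ 0.5802 -0.2459  0.07  ]
zero 25.760893143726257 [ 0.601  -0.2359  0.07  ]
zero 26.747303291053015 [ 0.6054 -0.2323  0.07  ]
needle -38.47500712372253 [ 0.586  -0.3058  0.075 ]
needle -37.6623162208984 [ 0.5771 -0.2978  0.075 ]
needle -38.52839552727572 [ 0.5677 -0.2913  0.075 ]
knob [array([ 0.515, -0.283]), array([ 0.5075, -0.2536]), array([ 0.5497, -0.2326]), array([ 0.5639, -0.2583])]
t 11.75 p [ 0.5325 -0.071   0.2509] rot [ 179.94   -0.45 -152.12] F [ 0.21  1.14 -0.3 ] w 1.003 q [ -20.1   20.2   74.9   -0.3   85.3 -137.9] dyaw 0.12
[0.0109, -0.0219, 0.0089] -0.02
[0.011, -0.0219, 0.0089] -0.02
[0.011, -0.0219, 0.0089] -0.02
[0.011, -0.0219, 0.0089] -0.02
[0.011, -0.0219, 0.0089] -0.02
[0.011, -0.0219, 0.0089] -0.02
[0.011, -0.0219, 0.0089] -0.02
[0.011, -0.0219, 0.0089] -0.02
```

>>> play_rows --targets '[{"tx": 0.006,"ty": -0.012,"tz": 0,"twist": 0.5},{"tx": 0.013,"ty": -0.026,"tz": 0.005,"twist": 0.5},{"tx": 0.015,"ty": -0.03,"tz": 0.01,"twist": 0.5},{"tx": 0.015,"ty": -0.03,"tz": 0.012,"twist": 0.5},{"tx": 0.015,"ty": -0.03,"tz": 0.012,"twist": 0},{"tx": 0.013,"ty": -0.026,"tz": 0.012,"twist": 0},{"tx": 0.007,"ty": -0.014,"tz": 0.01,"twist": 0},{"tx": 0.002,"ty": -0.004,"tz": 0.005,"twist": 0}]'

```text
t: 12.75
tcp_pos: [0.5294, -0.2738, 0.1794]
tcp_rot: [179.7, -0.7, -154.4]
wrist_force: [0.7, 0.7, -0.2]
width: 1.001
```

```bash
python3 - <<'E'
from h import *
import cv2
plan([.537,-.267,.12],206,1)
for n in ["wrist"]:
  i=vision.camera_info(n);im=vision.read_camera(n); cv2.imwrite(f"pics/{n}8.png",im[:,:,::-1]); np.save(n+"8.npy",i,allow_pickle=True)
plan([.537,-.267,.09],206,1)
E
```

```text
t 12.75 p [ 0.5294 -0.2738  0.1794] rot [ 179.68   -0.66 -154.38] F [ 0.74  0.66 -0.24] w 1.001 q [ -38.5   29.3   71.9   -0.5   79.3 -154.1] dyaw 0.38
[-0.0098, 0.0029, 0.0594] -0.38
t 12.8 p [ 0.5293 -0.2737  0.1789] rot [ 179.66   -0.68 -154.36] F [-0.56  0.29 -1.4 ] w 0.999 q [ -38.5   29.4   71.9   -0.5   79.3 -154.1] dyaw 0.36
[-0.0098, 0.0028, 0.0889] -0.36
```

View pics/wrist8.png

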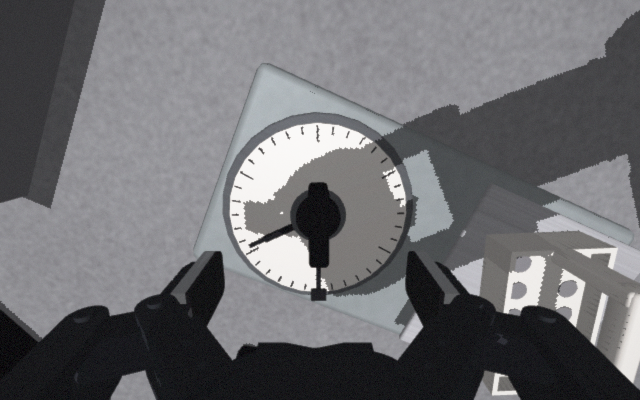

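```bash
python3 - <<'E'
from h import *
from scipy.optimize import least_squares
np.set_printoptions(precision=4,suppress=True)
i=np.load("wrist8.npy",allow_pickle=True).item()
f=lambda x,y,z:P("wrist",x,y,z,i)
a,b=f(317.5,183,.112),f(319,267,.112); print(a,b,(a+b)/2,np.linalg.norm(a-b),np.degrees(np.arctan2(*(b-a)[1::-1])))
rim=np.array([f(*p,.07)[:2] for p in [(231,208),(317,123),(405,208),(317,293),(253,272)]])
r=least_squares(lambda c:np.hypot(*(rim-c[:2]).T)-c[2],[.537,-.268,.074]); print(r.x,r.fun)
ang=lambda p,c:np.degrees(np.arctan2(p[1]-c[1],p[0]-c[0]))
print(ang(f(319,295,.07),r.x),ang(f(250,245,.075),r.x))
E
```

```text
[ 0.5061 -0.2833  0.112 ] [ 0.5617 -0.2552  0.112 ] [ 0.5339 -0.2693  0.112 ] 0.062255256126342404 26.74479548266494
[ 0.5393 -0.2671  0.0739] [-0.0024  0.0012 -0.0005 -0.0009  0.0026]
27.124964228335294 -41.16148190896094
```

>>> play_rows --targets '[{"tx": -0.004,"ty": 0.001,"tz": 0.006,"twist": -0.4},{"tx": -0.004,"ty": 0.001,"tz": 0.014,"twist": -0.4},{"tx": 0,"ty": 0,"tz": 0.016,"twist": 0},{"tx": 0,"ty": 0,"tz": 0.016,"twist": 0},{"tx": 0,"ty": 0,"tz": 0.015,"twist": 0},{"tx": 0,"ty": 0,"tz": 0.01,"twist": 0},{"tx": 0,"ty": 0,"tz": 0.004,"twist": 0},{"tx": 0,"ty": 0,"tz": 0,"twist": 0}]'

```text
t: 13.8
tcp_pos: [0.5366, -0.2631, 0.0936]
tcp_rot: [179.7, -0.6, -153.1]
wrist_force: [-0.1, 0.0, 0.8]
width: 1.003
```

```bash
python3 - <<'E'
from h import *
import cv2
plan([.536,-.268,.091],206.5,1)
for n in ["wrist"]:
  i=vision.camera_info(n);im=vision.read_camera(n); cv2.imwrite(f"pics/{n}9.png",im[:,:,::-1]); np.save(n+"9.npy",i,allow_pickle=True)
E
```

```text
t 13.8 p [ 0.5366 -0.2631  0.0936] rot [ 179.67   -0.62 -153.12] F [-0.11  0.01  0.8 ] w 1.003 q [ -37.3   34.5   78.    -0.4   68.  -154. ] dyaw -0.38
[0.0027, -0.0042, 0.0026] 0.38
```

View pics/wrist9.png

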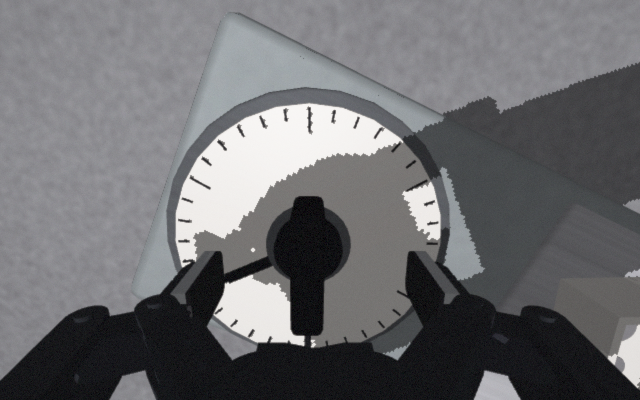

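>>> play_rows --targets '[{"tx": 0.001,"ty": -0.002,"tz": 0.001,"twist": 0.3},{"tx": 0.001,"ty": -0.0015,"tz": 0.001,"twist": 0},{"tx": 0,"ty": 0,"tz": 0,"twist": 0},{"tx": 0,"ty": 0,"tz": 0,"twist": 0},{"tx": 0,"ty": 0,"tz": 0,"twist": 0},{"tx": 0,"ty": 0,"tz": 0,"twist": 0},{"tx": 0,"ty": 0,"tz": 0,"twist": 0},{"tx": 0,"ty": 0,"tz": 0,"twist": 0}]'

```text
t: 14.85
tcp_pos: [0.5368, -0.2679, 0.0929]
tcp_rot: [179.8, -0.6, -153.5]
wrist_force: [0.0, -0.8, 0.7]
width: 1.002
```

>>> play_rows --targets '[{"tx": 0,"ty": 0,"tz": 0,"twist": 0},{"tx": 0,"ty": 0,"tz": 0,"twist": 0},{"tx": 0,"ty": 0,"tz": 0,"twist": 0},{"tx": 0,"ty": 0,"tz": 0,"twist": 0},{"tx": 0,"ty": 0,"tz": 0,"twist": 0},{"tx": 0,"ty": 0,"tz": 0,"twist": 0},{"tx": 0,"ty": 0,"tz": 0,"twist": 0},{"tx": 0,"ty": 0,"tz": 0,"twist": 0}]' --jaw -1 --grip_force 25

```text
t: 15.85
tcp_pos: [0.5363, -0.2671, 0.093]
tcp_rot: [179.7, -0.6, -153.4]
wrist_force: [-1.2, 1.4, 1.0]
width: 0.171
```

```bash
python3 - <<'E'
from h import *
plan([.536,-.268,.091],206.5,1)
E
```

```text
t 15.85 p [ 0.5363 -0.2671  0.093 ] rot [ 179.7    -0.58 -153.44] F [-1.17  1.43  0.98] w 0.171 q [ -37.6   34.7   77.8   -0.4   68.  -154. ] dyaw -0.06
[0.0007, -0.0007, 0.002] 0.06
```

>>> play_rows --targets '[{"tx": 0,"ty": 0,"tz": 0,"twist": 4},{"tx": 0,"ty": 0,"tz": 0,"twist": 8},{"tx": 0,"ty": 0,"tz": 0,"twist": 9},{"tx": 0,"ty": 0,"tz": 0,"twist": 9},{"tx": 0,"ty": 0,"tz": 0,"twist": 9},{"tx": 0,"ty": 0,"tz": 0,"twist": 9},{"tx": 0,"ty": 0,"tz": 0,"twist": 6},{"tx": 0,"ty": 0,"tz": 0,"twist": 3}]'

```text
t: 16.85
tcp_pos: [0.5364, -0.266, 0.093]
tcp_rot: [-179.8, -0.7, 147.7]
wrist_force: [-0.8, -0.1, 1.1]
width: 0.172
```

```bash
python3 - <<'E'
from h import *
import cv2
plan([.536,-.267,.092],142,1)
for n in ["wrist","top","scene"]:
  i=vision.camera_info(n);im=vision.read_camera(n); cv2.imwrite(f"pics/{n}10.png",im[:,:,::-1]); np.save(n+"10.npy",i,allow_pickle=True)
plan([.536,-.267,.092],142,1)
im=cv2.imread("pics/scene10.png"); cv2.imwrite("pics/s10.png",cv2.resize(im[250:380,200:360],(738,600),interpolation=cv2.INTER_CUBIC))
E
```

```text
t 16.85 p [ 0.5364 -0.266   0.093 ] rot [-179.81   -0.65  147.68] F [-0.82 -0.05  1.1 ] w 0.172 q [-37.6  34.7  77.8  -0.3  68.1 -95.2] dyaw -5.68
[-0.0002, -0.001, 0.001] 5.68
t 17.0 p [ 0.5364 -0.2661  0.093 ] rot [-179.81   -0.65  147.87] F [-0.67  0.75  0.59] w 0.168 q [-37.6  34.7  77.8  -0.3  68.1 -95.4] dyaw -5.87
[-0.0002, -0.001, 0.001] 5.87
```

View pics/wrist10.png

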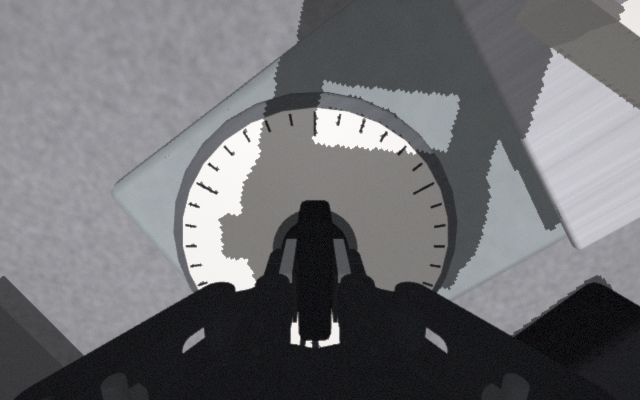

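View pics/s10.png

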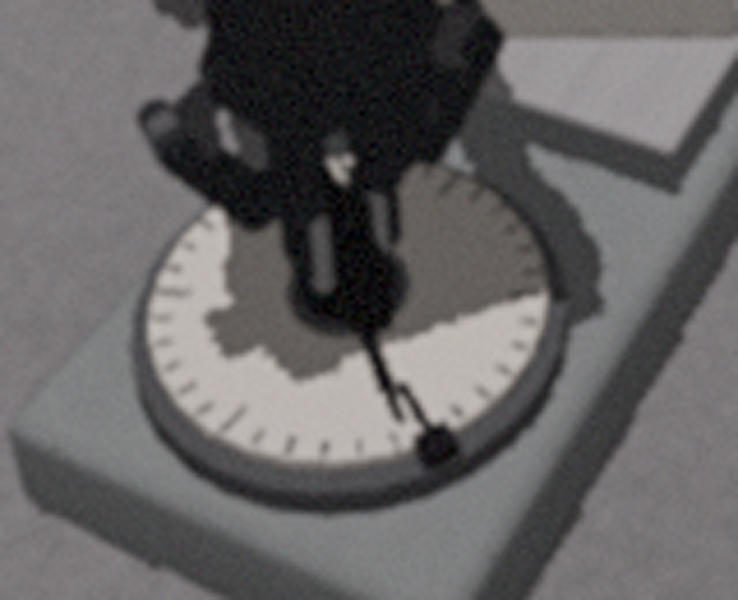

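```bash
python3 - <<'E'
from h import *
from scipy.optimize import least_squares
np.set_printoptions(precision=4,suppress=True)
f=lambda x,y,z:P("scene",200+x/4.6125,250+y/4.615,z)
# white disc rim points
rim=np.array([f(*p,.07)[:2] for p in [(147,310),(165,385),(240,445),(330,466),(400,455),(510,385),(550,310),(535,235),(490,185)]])
r=least_squares(lambda c:np.hypot(*(rim-c[:2]).T)-.074,[.54,-.27]); c=r.x; print(c,r.fun)
ang=lambda p:(np.degrees(np.arctan2(p[1]-c[1],p[0]-c[0])),np.hypot(*(p[:2]-c)))
print("zero",[ang(f(*p,.07)) for p in [(437,446),(420,417),(405,390)]])
print("needle",[ang(f(*p,.075)) for p in [(400,418),(390,392),(378,360)]])
E
```

```text
[ 0.5399 -0.268 ] [ 0.0018  0.0004 -0.0004  0.0012  0.0008 -0.0006  0.0006  0.0005  0.0019]
zero [(np.float64(-32.80696147300328), np.float64(0.07640266385997722)), (np.float64(-32.92375105032498), np.float64(0.06248790061619242)), (np.float64(-32.79781533765283), np.float64(0.04926976678263402))]
needle [(np.float64(-39.82252754719603), np.float64(0.06389183829742698)), (np.float64(-39.883327897486566), np.float64(0.05191603383391338)), (np.float64(-39.85818783332684), np.float64(0.03673521306673771))]
```

>>> play_rows --targets '[{"tx": 0,"ty": 0,"tz": 0,"twist": 2},{"tx": 0,"ty": 0,"tz": 0,"twist": 3},{"tx": 0,"ty": 0,"tz": 0,"twist": 1.5},{"tx": 0,"ty": 0,"tz": 0,"twist": 0},{"tx": 0,"ty": 0,"tz": 0,"twist": 0},{"tx": 0,"ty": 0,"tz": 0,"twist": 0},{"tx": 0,"ty": 0,"tz": 0,"twist": 0},{"tx": 0,"ty": 0,"tz": 0,"twist": 0}]'

```text
t: 18.0
tcp_pos: [0.5365, -0.2659, 0.093]
tcp_rot: [-179.8, -0.6, 141.2]
wrist_force: [-0.4, 1.0, 0.8]
width: 0.17
```

>>> play_rows --targets '[{"tx": 0,"ty": 0,"tz": 0,"twist": 0},{"tx": 0,"ty": 0,"tz": 0,"twist": 0},{"tx": 0,"ty": 0,"tz": 0,"twist": 0},{"tx": 0,"ty": 0,"tz": 0,"twist": 0},{"tx": 0,"ty": 0,"tz": 0,"twist": 0},{"tx": 0,"ty": 0,"tz": 0,"twist": 0},{"tx": 0,"ty": 0,"tz": 0,"twist": 0},{"tx": 0,"ty": 0,"tz": 0,"twist": 0}]' --jaw 1

```text
t: 19.0
tcp_pos: [0.5365, -0.2664, 0.0929]
tcp_rot: [-179.7, -0.6, 141.2]
wrist_force: [-0.1, -1.1, 0.5]
width: 1.003
```

>>> play_rows --targets '[{"tx": 0,"ty": 0,"tz": -0.006,"twist": 0},{"tx": 0,"ty": 0,"tz": -0.014,"twist": 0},{"tx": 0,"ty": 0,"tz": -0.02,"twist": 0},{"tx": 0,"ty": 0,"tz": -0.02,"twist": 0},{"tx": 0,"ty": 0,"tz": -0.02,"twist": 0},{"tx": 0,"ty": 0,"tz": -0.02,"twist": 0},{"tx": 0,"ty": 0,"tz": -0.01,"twist": 0},{"tx": 0,"ty": 0,"tz": -0.004,"twist": 0}]'

```text
t: 20.0
tcp_pos: [0.538, -0.2667, 0.2166]
tcp_rot: [-179.7, -0.3, 141.2]
wrist_force: [-0.3, -0.1, 0.2]
width: 0.998
```

```bash
python3 - <<'E'
from h import *
import cv2
plan([.536,-.267,.092],142,1)
for n in ["wrist","scene"]:
  i=vision.camera_info(n);im=vision.read_camera(n); cv2.imwrite(f"pics/{n}11.png",im[:,:,::-1]); np.save(n+"11.npy",i,allow_pickle=True)
im=cv2.imread("pics/scene11.png"); cv2.imwrite("pics/s11.png",cv2.resize(im[250:380,200:360],(738,600),interpolation=cv2.INTER_CUBIC))
E
```

```text
t 20.0 p [ 0.538  -0.2667  0.2166] rot [-179.72   -0.32  141.21] F [-0.25 -0.14  0.17] w 0.998 q [-37.5  28.   67.9  -0.3  84.5 -88.7] dyaw 0.79
[0.0014, -0.0015, 0.1246] -0.79
```

View pics/wrist11.png

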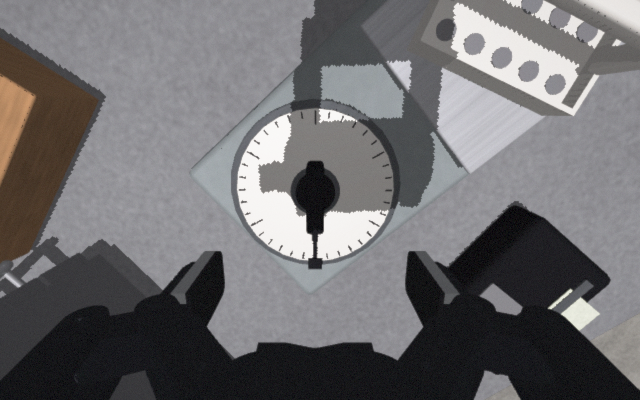

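View pics/s11.png

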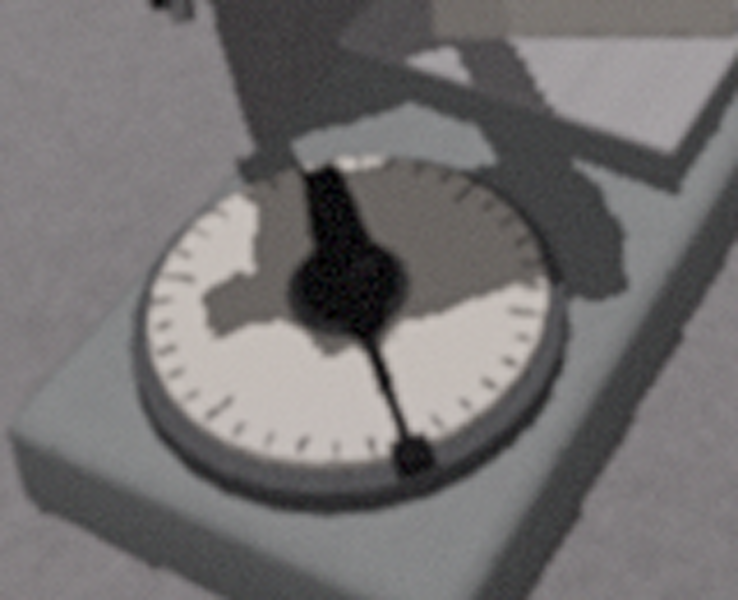

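View pics/scene11.png

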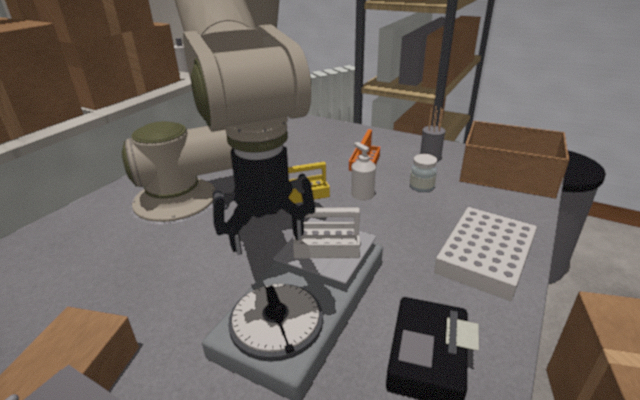

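```bash
python3 - <<'E'
import cv2
im=cv2.imread("pics/wrist11.png"); cv2.imwrite("pics/w11.png",cv2.resize(im[150:280,260:370],(500,590),interpolation=cv2.INTER_CUBIC))
E
```

```text
(no output)
```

View pics/w11.png

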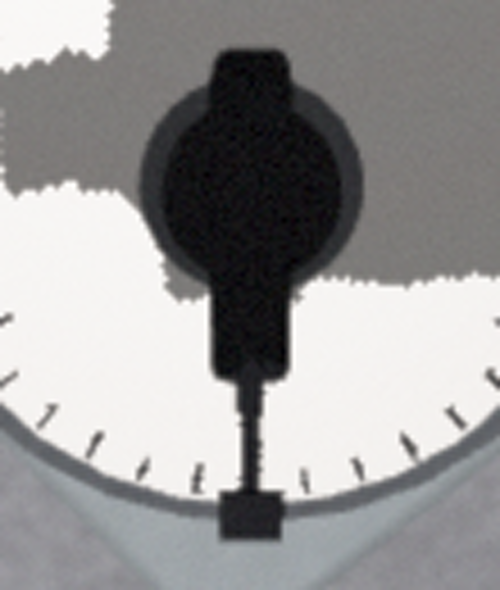

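The needle lies over the zero line (crop column 250), overlapping to well under 1 mm. The arm is clear of everything, so I'm handing in.

```bash
python3 -c "
from cell import sign_off
print(sign_off())"
```

```text
the job is handed in; nothing more can be done
None
```

The carrier is on the scale's pan, the dial's zero mark lies under the needle, and I handed the job in about 20 s into the 54 s. `sign_off` reports no verdict, so the results below come from my own last checks.

- **Carrier:** I gripped it by the handle and carried it level to the pan. It was released with the tool about 1–2 mm from the pan's measured centre, and the last picture shows it upright there. Wrist forces stayed within about 3 N during the lift and placing.
- **Tare knob:** I turned it about 65° clockwise, then let go and raised the gripper clear. The last wrist-camera picture shows the needle lying over the zero line, under 1 mm off by eye.
- **Pump bottle and jar:** both look unmoved in the last scene picture. I did not measure their positions again.

**Disagreements:** the fixed cameras put the same points up to about 8 mm apart, so I relied on the wrist camera for the grasp, the pan and the knob. The two cameras also differed by about 1.3° on the last bit of knob turn (5.7° from the wrist camera, 7.0° from the scene camera). I turned it 6.5°, well inside the half-division tolerance.

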